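# Slide the footed plate under the decorating bridge

### The job

Push the blue footed plate along the bench, in under the low red bridge and between the side rails of the decorating frame, until its leading edge sits squarely against the dark stop strip at the back, ready for painting. Only push it with the fingertips: it must stay down on its foot the whole way, never lifted or tipped. Do not knock or lean on the frame, and leave the beaker, the brush jar and the glaze tub where they stand; finish with the hand clear.

Things in the scene. Friction and masses are not known exactly. Their poses are not given: they have to be found in the camera images.
- frame: Decorating frame, screwed to the bench. Origin on the bench, midway between the rails, below the middle of the bridge; +x is the way the plate goes in (entry side open at -x), y across, z up. Two pale wooden rails run along x from -30 to +90 mm, 18 mm wide, 27 mm high, inner faces at y = +62 and -62 mm.
- bridge (a point): Centre of the underside of the red bridge bar, 27 mm above the bench. The bar lies across the rails: 30 mm wide (frame x -15 to +15 mm), 160 mm long in y, its top 45 mm above the bench.
- stop_face (a point): Middle of the face of the dark stop strip, at frame x = +75 mm, 16 mm above the bench. The strip spans the rails, 15 mm thick and 27 mm high.
- plate: Loose ceramic slab plate on a smaller terracotta foot, about 0.36 kg (varies), 20 mm high. Origin on the bench below its middle; x along its length, z up. The foot is 80 (x) by 60 mm and 12 mm high. It starts before the entry side, up to 30 mm off-line and turned up to 0.35 rad, +x roughly along the frame's +x. Home, its origin is at frame x = +10 mm. It stops when not pushed.
- plate_rim (a point): Centre of the plate's blue rim slab, 16 mm above the plate's origin. The slab, with a white field on top, is 130 mm long (x), 100 mm wide (y), 8 mm thick (12 to 20 mm above the bench); it overhangs the foot by 25 mm at the ends, 20 mm at the sides, and pressing down on the overhang can tip it.
- beaker: Bystander: loose terracotta beaker, 72 mm across, 85 mm high, origin under its centre.
- brush_jar: Bystander: loose white jar with a green band, 64 mm across and 75 mm high, with brushes standing up to 155 mm; origin under its centre.
- glaze_tub: Bystander: loose yellow tub with a white cap, 60 mm across, 45 mm high, origin under its centre.
There are look-alikes about, which are no part of the job. Several things have the shape of the plate; the one meant has the colours described above.

How it is judged:
By the outcome, as a careful person would: the job done as asked, in the order asked, and still so for the second after the job is handed in, with the robot touching nothing.
It also fails if it takes over 58 s, if anything falls off the work surface, if the arm or the gripper's body presses on something with over 40 N, if the wrist force passes 120 N, or if a joint passes its speed limit or range.

### The arm

A 6-joint arm with a two-finger parallel gripper is mounted at the origin on the work surface. World frame = base frame: x ahead of the robot, y to its left, z up, the work surface at z = 0. Lengths are in mm, angles in rad, forces in N, time in s.
With the tool pointing down it reaches from about 350 to 875 mm from the base axis. Payload 4.2 kg.
Tool frame: the origin (TCP) lies on the mounting face of the last link; the fingertips stand 173 mm ahead of it and the grasp point (between the pads) lies grip_point_offset ahead of it (grip_point_offset is the distance from the TCP to the grasp point, in mm); z points along the fingers, y is the line along which they close (so a half turn about z gives the same grasp; the last joint's range is limited). The gripper opens to 85 mm and grips with 20 to 120 N. Pads are 22 mm wide; open, the fingers measure 114 mm over their backs; the gripper's body (76 mm by 85 mm) begins 54 mm behind the grasp point. The pads swing forward as they close: fully open they stand 13 mm farther back than shut.
Start: joints at [-1.056, 0.385, 0.008, 0, -1.194, -0.259], TCP at [158.154, -604.638, 404.712] pointing down, gripper open.
Joint ranges: [-3.14, 3.14], [-1.21, 2.06], [-1.07, 1.41], [-3.16, 2.05], [-2.99, -0.16], [-3.1, 3.1]. Speed limits (rad/s): [2.79, 2.79, 3.14, 3.14, 3.14, 3.14].

### API

Orientations are given as a unit quaternion [x, y, z, w].
In Python, from bench import read_state, get_image, job_done, recognise, place_of, grip_point_offset gives the robot as it stands. The module is installed in compiled form; this text tells all that it offers.
- The arm moves only by the tool carry_out, never from a script. Its arguments are lists of equal length, an entry for each row: "slide": the shift along the tool's x, y, z in m, a list of three; "roll": the turn about the tool's z in degrees; "claw": the finger opening in m, from 0 to 0.0854. A call has 1 to 8 rows; each row is the pose to reach, as a shift and turn from the pose commanded when the call began, along the tool's axes at that moment; what a row does not reach only later rows make up. A row lasts 1/8 s, in which the tool goes at most 62.5 mm and 10.7 degrees, less where a joint would pass 70% of its speed; a pose out of reach is approached as far as the arm can. A call with a gripper value outside its range is refused whole. The fingers move at their own pace and stop on an object; the grip force is fixed at half the most. Time passes only in rows, so rows that repeat a pose let the fingers close. It gives the time, the measured TCP pose, the force, the opening and the grip force at its end, in the units of the state.
- read_state(): the state, without advancing time (a new reading comes with each control period).
- get_image(name): name is "scene" or "side" or "wrist"; returns a dict with "img" (400x640x3 uint8, red, green, blue), "z_map" (400x640 float32, mm along the optical axis (not along the pixel's ray), 0 where there is no reading), "mtx" (3x3 intrinsics, pixels), "world_from_camera" (4x4, takes a point from camera to world coordinates); the wrist camera has in their place "T_tool_cam" (4x4, takes a point from camera to tool coordinates, whose origin is the TCP and whose axes are the flange's). Camera axes: x right, y up, looking along -z (the intrinsics and any distortion apply to the point x, -y, -z); pixel columns grow to the right and rows downward; lengths in mm; the calibration is good to about 2 mm. A picture is of the moment at which its call begins: read the wrist's pose just before it.
- job_done(): hands the job in; it is judged then, once.
Trained networks look in a picture, given as the dict that the camera call returned (one of the last four; its "shot" number tells which), for a name from the list of things; names that differ only in an ending like _2 or _b are one class to them, and where a whole thing is asked for, a point or a joint stands for the part that bears it (a point fixed in the world has none). Each returns a list of dicts, best first, with "conf" (0 to 1); they miss things now and then, are a little off and sometimes report something else, mostly with a low value. They report only what shows in the picture. A call takes as long as a camera call. They do not tell look-alikes from the thing itself.
- recognise(picture, thing): "at" ([column, row] in pixels, amid what is visible of it).
- place_of(picture, thing): "at" ([column, row] in pixels: a listed point, or the origin of a listed thing).
The state is a dict: "clock": time; "joints": joint angles; "joint_vel": joint speeds; "joint_efforts": joint torques, N m; "position": TCP position; "ee_rot": TCP orientation; "contact_force": force on the tool from outside, world axes, zero at the start; "wrist_torque": the same for the moment, N m; "gripper_width": finger opening in mm; "grasp_force": force on a finger pad.
Only numpy, scipy, OpenCV 4.12 (cv2) and the standard library are available. Lean on these libraries where they do the work, as an engineer would, in place of code of your own. Each camera call takes 0.05 s, during which the arm holds its last target. There are 200 camera calls.

## Working session

There is one attempt and no reset: what is moved stays moved. The work goes in short steps, Python scripts to look and compute and a tool call to move; the robot and the scene stay as the last step left them, time stands still between calls to the robot, and variables do not carry over. Pictures are saved under pics/ and viewed, at most 10 in all, crops included, and the job is handed in when it is done.

Besides the shell and the picture viewer there is one more tool, called after "Call:" by a JSON object that holds its "fn" and its "kwargs", one argument or row to a line. carry_out: Moves the arm, as the interface text tells. Its arguments: {"type":"object","properties":{"slide":{"type":"array"},"roll":{"type":"array"},"claw":{"type":"array"}},"required":["slide","roll","claw"]}

```bash
mkdir -p pics; cat > h.py <<'E'
import numpy as np,cv2
from bench import *
from scipy.spatial.transform import Rotation as R
def Twt():
    s=read_state();T=np.eye(4);T[:3,:3]=R.from_quat(s["ee_rot"]).as_matrix();T[:3,3]=s["position"];return T
def shot(n):
    T=Twt();p=get_image(n);p["W"]=p["world_from_camera"] if n!="wrist" else T@p["T_tool_cam"];return p
def at(p,uv,z=None):
    K=p["mtx"];W=np.array(p["W"]);u,v=uv
    d=np.array([(u-K[0][2])/K[0][0],-(v-K[1][2])/K[1][1],-1.])
    if z is None:
        return (W@np.r_[d*p["z_map"][int(round(v)),int(round(u))],1])[:3]
    r=W[:3,:3]@d;o=W[:3,3];return o+r*(z-o[2])/r[2]
def cloud(p):
    K=np.array(p["mtx"]);v,u=np.mgrid[:400,:640];d=p["z_map"]
    P=np.stack([(u-K[0,2])/K[0,0]*d,-(v-K[1,2])/K[1,1]*d,-d],-1);W=np.array(p["W"])
    return P@W[:3,:3].T+W[:3,3]
def save(p,n): cv2.imwrite("pics/"+n,p["img"][:,:,::-1])
E
python3 - <<'E'
from h import *
np.set_printoptions(precision=1,suppress=True)
for c in ["scene","side"]:
    p=shot(c);save(p,c+"1.png");print(c,[k for k in p])
    for t,z in [("plate",0),("plate_rim",16),("frame",0),("bridge",27),("stop_face",16),("beaker",0),("brush_jar",0),("glaze_tub",0)]:
        for r in place_of(p,t)[:3]: print(t,round(r["conf"],2),r["at"],at(p,r["at"],z))
s=read_state();print(s["position"],R.from_quat(s["ee_rot"]).as_matrix(),grip_point_offset)
E
```

```text
scene ['img', 'z_map', 'mtx', 'world_from_camera', 'shot', 'W']
plate 0.88 [446.2, 223.9] [619.9 307.    0. ]
plate 0.87 [352.3, 199.3] [515.3 113.9   0. ]
plate 0.6 [323.1, 143.3] [341.7  81.2   0. ]
plate_rim 0.76 [323.0, 139.7] [342.8  80.4  16. ]
plate_rim 0.74 [448.1, 218.7] [615.5 308.9  16. ]
plate_rim 0.66 [350.4, 194.0] [509.8 109.6  16. ]
frame 0.58 [282.8, 228.3] [558.7 -56.9   0. ]
bridge 0.78 [280.7, 223.2] [559.5 -60.2  27. ]
stop_face 0.9 [249.7, 240.1] [ 581.4 -132.2   16. ]
beaker 0.96 [372.7, 278.8] [714.  109.3   0. ]
brush_jar 0.69 [289.6, 309.2] [743.8 -73.5   0. ]
glaze_tub 0.89 [247.9, 175.2] [ 401.2 -115.4    0. ]
side ['img', 'z_map', 'mtx', 'world_from_camera', 'shot', 'W']
plate 0.93 [322.8, 244.9] [514.1 109.4  -0. ]
plate 0.71 [218.7, 294.5] [613.5 312.1   0. ]
plate 0.65 [412.0, 266.6] [334.9  79.7   0. ]
plate_rim 0.91 [323.9, 240.2] [510.8 111.6  16. ]
plate_rim 0.88 [411.5, 259.7] [338.7  79.   16. ]
plate_rim 0.84 [215.9, 289.7] [613.7 315.7  16. ]
frame 0.84 [339.1, 198.7] [556.8 -56.3  -0. ]
frame 0.25 [408.6, 205.4] [ 400.5 -113.4    0. ]
bridge 0.8 [338.4, 187.4] [563.2 -62.9  27. ]
stop_face 0.92 [345.9, 178.4] [ 571.7 -125.5   16. ]
beaker 0.98 [244.9, 214.7] [715.3 106.4   0. ]
beaker 0.54 [323.3, 237.3] [524.2  87.9   0. ]
brush_jar 0.88 [276.5, 177.5] [742.4 -62.2   0. ]
glaze_tub 0.96 [409.2, 205.1] [ 399.6 -115.3    0. ]
[ 158.1 -604.6  404.7] [[-1.  -0.3  0. ]
 [-0.3  1.  -0. ]
 [-0.  -0.  -1. ]] 154.70000000000002
```

View pics/scene1.png

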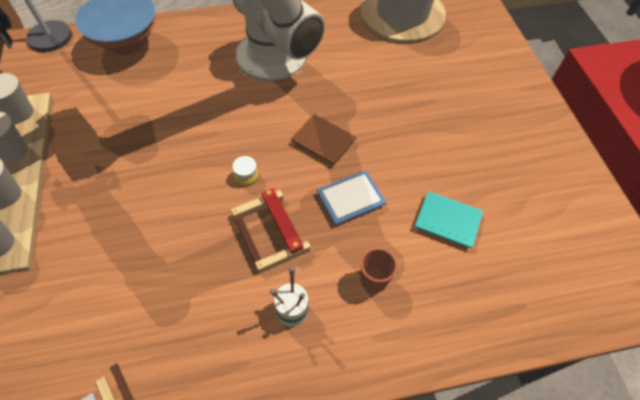

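```bash
python3 - <<'E'
import cv2
i=cv2.imread("pics/side1.png");cv2.imwrite("pics/side_c.png",cv2.resize(i[130:350,170:470],None,fx=2.6,fy=2.6))
E
```

```text
(no output)
```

View pics/side_c.png

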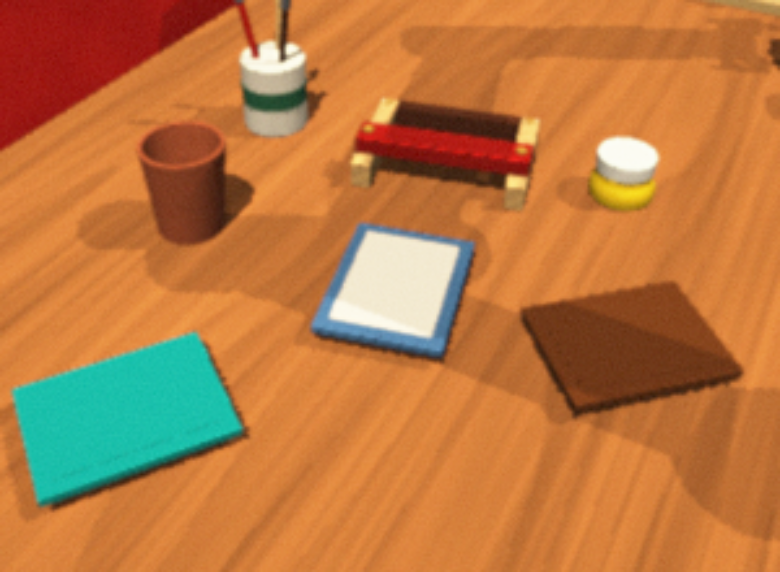

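Scene view: three plate-shaped things: a brown plate (323,140), a teal plate (449,220) and a blue-rimmed plate with a white field (351,197). The crop confirms the blue-and-white one, at about (512,111). The frame is at about (282,228), its entry facing the plate and its stop toward -y. Next I move the wrist camera over them.

```bash
python3 - <<'E'
from h import *
T=Twt();print(T.round(3))
d=T[:3,:3].T@(np.array([535,30,440])-T[:3,3]);print(d)
fx=np.array([14,-69.]);a=np.degrees(np.arctan2(fx[1],fx[0]))
# tool x yaw now
print(np.degrees(np.arctan2(T[1,0],T[0,0])),a)
p=shot("wrist");print(p["T_tool_cam"],p["mtx"])
E
```

```text
[[-9.67000e-01 -2.53000e-01  0.00000e+00  1.58143e+02]
 [-2.53000e-01  9.67000e-01 -0.00000e+00 -6.04638e+02]
 [-0.00000e+00 -0.00000e+00 -1.00000e+00  4.04721e+02]
 [ 0.00000e+00  0.00000e+00  0.00000e+00  1.00000e+00]]
[-525.15746771  518.64785293  -35.28291815]
-165.34519750386121 -78.5304696671331
[[ 1.23457461e-03  9.56254859e-01  2.92532257e-01  7.53199125e+01]
 [ 9.99999237e-01 -1.19010996e-03 -3.29964422e-04 -9.94061852e-02]
 [ 3.26154718e-05  2.92532441e-01 -9.56255599e-01  2.95754900e+01]
 [ 0.00000000e+00  0.00000000e+00  0.00000000e+00  1.00000000e+00]] [[275.61981546   0.         315.74087799]
 [  0.         275.61981546 199.35907079]
 [  0.           0.           1.        ]]
```

Call:
{"fn": "carry_out", "kwargs": {
  "slide": [
    [-0.05,0.055,0],
    [-0.09,0.1,0],
    [-0.13,0.145,0],
    [-0.17,0.19,0],
    [-0.21,0.235,0],
    [-0.25,0.28,0.0],
    [-0.29,0.325,0.0],
    [-0.33,0.365,0.0]
  ],
  "roll": [10,20,30,40,50,60,70,80],
  "claw": [0.07,0.07,0.07,0.07,0.07,0.07,0.07,0.07]
}}

```text
clock: 1.95
position: [361.4, -212.9, 405.2]
ee_rot: [0.492, 0.87, 0.0, 0.001]
contact_force: [0.9, -0.3, -0.0]
gripper_width: 70.1
grasp_force: 0.0
```

```bash
python3 - <<'E'
from h import *
T=Twt();print(T.round(3), read_state()["clock"])
print(T[:3,:3].T@(np.array([520,90,350])-T[:3,3]),np.degrees(np.arctan2(T[1,0],T[0,0])))
E
```

```text
[[-5.15000e-01  8.57000e-01  1.00000e-03  3.61424e+02]
 [ 8.57000e-01  5.15000e-01 -0.00000e+00 -2.12859e+02]
 [-1.00000e-03  1.00000e-03 -1.00000e+00  4.05231e+02]
 [ 0.00000e+00  0.00000e+00  0.00000e+00  1.00000e+00]] 1.95
[178.02383808 291.83093727  55.34227245] 120.99139219771538
```

Call:
{"fn": "carry_out", "kwargs": {
  "slide": [
    [0.03,0.045,0],
    [0.06,0.09,0],
    [0.09,0.14,0.01],
    [0.12,0.19,0.025],
    [0.15,0.24,0.04],
    [0.178,0.292,0.055],
    [0.178,0.292,0.055],
    [0.178,0.292,0.055]
  ],
  "roll": [7,14,19.5,19.5,19.5,19.5,19.5,19.5],
  "claw": [0.07,0.07,0.07,0.07,0.07,0.07,0.07,0.07]
}}

```text
clock: 2.95
position: [535.1, -6.2, 341.9]
ee_rot: [0.605, 0.795, 0.025, -0.028]
contact_force: [0.2, -1.0, 0.0]
gripper_width: 70.0
grasp_force: 0.0
```

```bash
cat > m.py <<'E'
from h import *
np.set_printoptions(precision=1,suppress=True)
def plate(p,C=None):
    C=cloud(p) if C is None else C
    hsv=cv2.cvtColor(p["img"],cv2.COLOR_RGB2HSV)
    blue=cv2.inRange(hsv,(100,90,40),(125,255,255))
    n,l,s,c=cv2.connectedComponentsWithStats(cv2.morphologyEx(blue,cv2.MORPH_CLOSE,np.ones((5,5))))
    near=[i for i in range(1,n) if s[i,4]>100]
    i=max(near,key=lambda i:s[i,4]);v,u=np.nonzero((l==i)&(blue>0))
    X=np.array([at(p,(a,b),20) for a,b in zip(u,v)])[:,:2].astype(np.float32)
    (c,wh,a)=cv2.minAreaRect(X);return c,wh,a,cv2.boxPoints((c,wh,a)),len(X)
E
python3 - <<'E'
from m import *
s=read_state();print(s["clock"],s["position"])
p=shot("wrist");save(p,"w1.png")
for t,z in [("plate",0),("plate_rim",16),("frame",0),("bridge",27),("stop_face",16)]:
    for r in place_of(p,t)[:2]: print(t,round(r["conf"],2),r["at"],at(p,r["at"],z))
print(*plate(p))
C=cloud(p);hsv=cv2.cvtColor(p["img"],cv2.COLOR_RGB2HSV)
red=(cv2.inRange(hsv,(0,190,70),(4,255,255))|cv2.inRange(hsv,(174,190,70),(180,255,255)))>0
red&=(abs(C[...,2]-45)<4)
X=C[red][:,:2].astype(np.float32);print(len(X),cv2.minAreaRect(X),cv2.boxPoints(cv2.minAreaRect(X)))
E
```

```text
2.95 [535.1  -6.2 341.9]
plate 0.81 [327.3, 102.3] [517.8 107.2   0. ]
plate_rim 0.87 [150.8, 74.8] [337.5  82.5  16. ]
plate_rim 0.63 [325.2, 95.9] [513.8 110.6  16. ]
frame 0.67 [320.4, 249.8] [557.4 -61.1   0. ]
bridge 0.76 [317.3, 257.4] [552.9 -60.   27. ]
stop_face 0.94 [319.1, 308.9] [ 574.9 -130.    16. ]Traceback (most recent call last):
  File "<stdin>", line 6, in <module>
  File "m.py", line 9, in plate
    i=max(near,key=lambda i:s[i,4]);v,u=np.nonzero((l==i)&(blue>0))
ValueError: max() iterable argument is empty
```

View pics/w1.png

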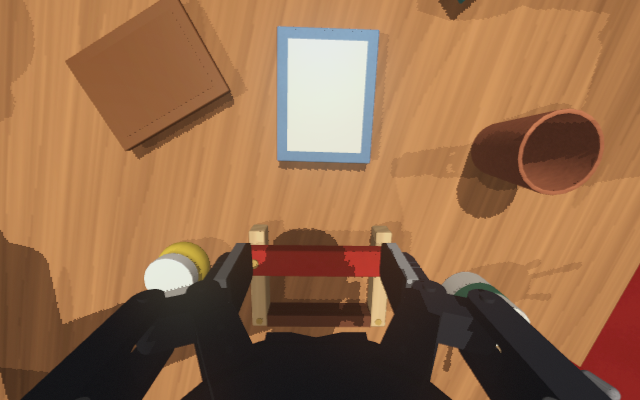

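The blue plate shows at (277-378, 28-163), the brown plate at (150,75), and the frame at (250-390, 228-325), with the red bridge between the fingers. The arm was still settling, so I hold and measure again.

Call:
{"fn": "carry_out", "kwargs": {
  "slide": [
    [0,0,0],
    [0,0,0]
  ],
  "roll": [0,0],
  "claw": [0.07,0.07]
}}

```text
clock: 3.5
position: [534.5, -6.9, 342.7]
ee_rot: [0.605, 0.795, 0.025, -0.028]
contact_force: [0.3, -0.2, -0.2]
gripper_width: 69.9
grasp_force: 0.0
```

```bash
sed -i 's/(100,90,40),(125,255,255)/(95,60,60),(130,255,255)/' m.py
cat > f.py <<'E'
from m import *
s=read_state();T=Twt();print(s["clock"],T.round(3),s["joints"])
p=shot("wrist");np.savez("last.npz",img=p["img"],z=p["z_map"],W=p["W"])
hsv=cv2.cvtColor(p["img"],cv2.COLOR_RGB2HSV);print(hsv[150,282],hsv[262,318])
try: print(*plate(p))
except Exception as e: print(e)
C=cloud(p)
red=(cv2.inRange(hsv,(0,170,90),(5,255,255))|cv2.inRange(hsv,(174,170,90),(180,255,255)))>0
red&=(abs(C[...,2]-45)<5)
X=C[red];print(len(X),np.median(X,0))
X=X[:,:2].astype(np.float32);r=cv2.minAreaRect(X);print(r,cv2.boxPoints(r))
for t,z in [("frame",0),("bridge",27),("stop_face",16)]:
    for r in place_of(p,t)[:1]: print(t,round(r["conf"],2),at(p,r["at"],z))
E
python3 f.py
```

```text
3.5 [[ -0.3   1.   -0.  534.5]
 [  1.    0.3   0.1  -6.9]
 [  0.1   0.   -1.  342.7]
 [  0.    0.    0.    1. ]] [ 0.3  0.3 -0.3 -0.1 -1.  -3.1]
[104  72 180] [  3 190 117]
(514.6876831054688, 108.3768310546875) (98.14543914794922, 128.63731384277344) 13.800171852111816 [[451.7 159.1]
 [482.4  34.2]
 [577.7  57.6]
 [547.  182.5]] 3937
3218 [551.8 -57.7  46.2]
((549.7559204101562, -58.905189514160156), (138.1021728515625, 30.024991989135742), 14.825758934020996) [[479.2 -62.1]
 [486.8 -91.1]
 [620.3 -55.7]
 [612.7 -26.7]]
frame 0.92 [558.9 -61.3   0. ]
bridge 0.73 [551.3 -57.4  27. ]
stop_face 0.87 [ 572. -132.   16.]
```

```bash
python3 - <<'E'
from m import *
d=np.load("last.npz");K=None
p=shot("wrist");C=cloud(p)
a=np.radians(-75.2);fx=np.array([np.cos(a),np.sin(a)]);fy=np.array([-fx[1],fx[0]])
P=C[...,:2]-[556,-58.5];X=P@fx;Y=P@fy
m=(abs(C[...,2]-27)<5)&(X>-35)&(X<-17)&(abs(Y)<100)
print(np.histogram(Y[m],bins=np.arange(-100,101,4)))
m=(abs(C[...,2]-27)<5)&(X>18)&(X<70)&(abs(Y)<100)
print(np.histogram(Y[m],bins=np.arange(-100,101,4)))
m=(abs(C[...,2]-27)<5)&(X>20)&(X<120)&(abs(Y)<40)
print(np.histogram(X[m],bins=np.arange(20,120,2)))
T=Twt();print(np.array2string(T,precision=4),read_state()["joints"].round(3) if hasattr(read_state()["joints"],'round') else read_state()["joints"])
E
```

```text
(array([ 0,  0,  0,  0, 10, 44, 53, 46, 49, 23,  0,  0,  0,  0,  0,  0,  0,
        0,  0,  0,  0,  0,  0,  0,  0,  0,  0,  0,  0,  0,  0,  0,  0,  0,
        0,  0,  0,  0,  0,  0, 53, 50, 46, 46, 25,  0,  0,  0,  0,  0]), array([-100,  -96,  -92,  -88,  -84,  -80,  -76,  -72,  -68,  -64,  -60,
        -56,  -52,  -48,  -44,  -40,  -36,  -32,  -28,  -24,  -20,  -16,
        -12,   -8,   -4,    0,    4,    8,   12,   16,   20,   24,   28,
         32,   36,   40,   44,   48,   52,   56,   60,   64,   68,   72,
         76,   80,   84,   88,   92,   96,  100]))
(array([  0,   0,   0,   0,  18, 120, 126, 128, 125,  63,   0,   0,   0,
         0,   0,   0,   0,   0,   0,   0,   0,   0,   0,   0,   0,   0,
         0,   0,   0,   0,   0,   0,   0,   0,   0,   0,   0,   0,   0,
         0, 136, 128, 100,  81,  33,   0,   0,   0,   0,   0]), array([-100,  -96,  -92,  -88,  -84,  -80,  -76,  -72,  -68,  -64,  -60,
        -56,  -52,  -48,  -44,  -40,  -36,  -32,  -28,  -24,  -20,  -16,
        -12,   -8,   -4,    0,    4,    8,   12,   16,   20,   24,   28,
         32,   36,   40,   44,   48,   52,   56,   60,   64,   68,   72,
         76,   80,   84,   88,   92,   96,  100]))
(array([  0,   0,   0,   0,   0,   0,   0,   0,   0,   0,   0,   0,   0,
         0,   0,   0,   0,   0,   0,   0,   0,   0,   0,   0,   0,   0,
        44, 241, 108,  94,  99,  92, 102,  89,  57,   3,   0,   0,   0,
         0,   0,   0,   0,   0,   0,   0,   0,   0,   0]), array([ 20,  22,  24,  26,  28,  30,  32,  34,  36,  38,  40,  42,  44,
        46,  48,  50,  52,  54,  56,  58,  60,  62,  64,  66,  68,  70,
        72,  74,  76,  78,  80,  82,  84,  86,  88,  90,  92,  94,  96,
        98, 100, 102, 104, 106, 108, 110, 112, 114, 116, 118]))
[[ -0.2663   0.9638  -0.0145 534.6438]
 [  0.961    0.2666   0.0733  -6.7072]
 [  0.0745   0.0055  -0.9972 342.418 ]
 [  0.       0.       0.       1.    ]] [ 0.3  0.3 -0.3 -0.1 -1.  -3.1]
```

Call:
{"fn": "carry_out", "kwargs": {
  "slide": [
    [0.01,0,0],
    [0.03,0,-0.01],
    [0.05,0,-0.01],
    [0.07,0,-0.01],
    [0.09,0,-0.01],
    [0.11,0,-0.01],
    [0.12,0,-0.01],
    [0.12,0,-0.01]
  ],
  "roll": [10,20,30,40,50,60,70,80],
  "claw": [0.07,0.07,0.07,0.07,0.07,0.07,0.07,0.07]
}}

```text
clock: 4.75
position: [434.1, -122.6, 206.0]
ee_rot: [0.844, 0.496, 0.169, -0.119]
contact_force: [0.7, -0.2, -0.0]
gripper_width: 70.0
grasp_force: 0.0
```

```bash
python3 - <<'E'
from m import *
s=read_state();T=Twt();print(s["clock"]);print(np.array2string(T,precision=3));print(np.array2string(np.array(s["joints"]),precision=3))
print("tip",(T@[0,0,173,1])[:3], "up in tool:",T[:3,:3].T@[0,0,1])
p=shot("scene");
for r in place_of(p,"glaze_tub")[:1]: print(r["conf"],at(p,r["at"],0))
i=p["img"][:,:,::-1];cv2.imwrite("pics/s2.png",cv2.resize(i[100:340,140:460],None,fx=2.4,fy=2.4))
E
```

```text
4.75
[[   0.452    0.876    0.167  434.143]
 [   0.796   -0.48     0.369 -122.573]
 [   0.403   -0.033   -0.914  205.956]
 [   0.       0.       0.       1.   ]]
[-0.091  0.365 -0.441 -0.619 -0.719 -3.096]
tip [463.1 -58.8  47.8] up in tool: [ 0.4 -0.  -0.9]
0.5 [ 404.4 -118.6    0. ]
```

View pics/s2.png

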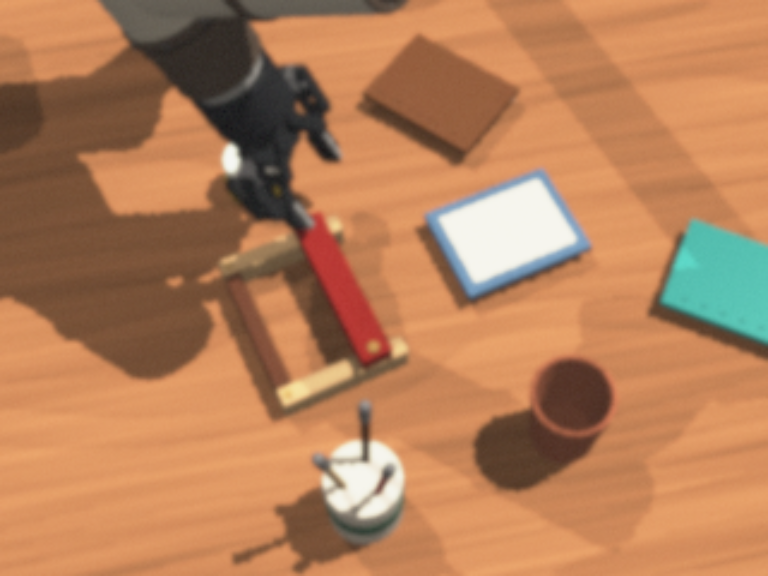

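No contact is reported and nothing has moved. The roll went the wrong way, into the wrist joint's limit. I lift straight up first, then unwind.

Call:
{"fn": "carry_out", "kwargs": {
  "slide": [
    [0.008,0,-0.018],
    [0.024,0,-0.055],
    [0.045,0,-0.1],
    [0.06,0,-0.137]
  ],
  "roll": [0,0,0,0],
  "claw": [0.07,0.07,0.07,0.07]
}}

```text
clock: 5.35
position: [421.7, -167.9, 315.7]
ee_rot: [0.825, 0.515, 0.197, -0.128]
contact_force: [0.1, -0.2, 0.2]
gripper_width: 70.0
grasp_force: 0.0
```

```bash
cat > st.py <<'E'
from m import *
s=read_state();T=Twt();print(s["clock"]);print(np.array2string(T,precision=3));print(np.array2string(np.array(s["joints"]),precision=3))
print("tip",(T@[0,0,173,1])[:3],"yaw",np.degrees(np.arctan2(T[1,0],T[0,0])))
E
python3 st.py
```

```text
5.35
[[   0.393    0.899    0.193  421.651]
 [   0.798   -0.438    0.413 -167.863]
 [   0.456   -0.008   -0.89   315.71 ]
 [   0.       0.       0.       1.   ]]
[-0.201  0.202 -0.332 -0.558 -0.994 -3.096]
tip [455.1 -96.4 161.8] yaw 63.791785245337465
```

Call:
{"fn": "carry_out", "kwargs": {
  "slide": [
    [0,0,0],
    [0,0,0],
    [0,0,0],
    [0,0,0],
    [0,0,0]
  ],
  "roll": [-10,-20,-30,-40,-50],
  "claw": [0.07,0.07,0.07,0.07,0.07]
}}

```text
clock: 5.98
position: [421.7, -167.4, 314.3]
ee_rot: [0.528, 0.816, 0.232, -0.033]
contact_force: [0.7, -0.1, -0.0]
gripper_width: 69.7
grasp_force: 0.0
```

```bash
python3 st.py
```

```text
5.975
[[  -0.44     0.877    0.192  421.672]
 [   0.847    0.335    0.413 -167.373]
 [   0.298    0.345   -0.89   314.259]
 [   0.       0.       0.       1.   ]]
[-0.2    0.204 -0.334 -0.558 -0.992 -2.218]
tip [454.9 -95.8 160.3] yaw 117.47253520119386
```

Call:
{"fn": "carry_out", "kwargs": {
  "slide": [
    [0,0.003,-0.007],
    [0.009,0.01,-0.027],
    [0.018,0.02,-0.054],
    [0.018,0.02,-0.054],
    [0.018,0.02,-0.054],
    [0.018,0.02,-0.054],
    [0.018,0.02,-0.054],
    [0.018,0.02,-0.054]
  ],
  "roll": [-10.7,-21.4,-32.1,-42.8,-53.5,-64.2,-74.9,-85.6],
  "claw": [0.07,0.07,0.07,0.07,0.07,0.07,0.07,0.07]
}}

```text
clock: 6.98
position: [420.9, -167.9, 374.7]
ee_rot: [-0.167, 0.958, 0.192, 0.134]
contact_force: [0.3, 0.0, -0.3]
gripper_width: 70.1
grasp_force: 0.0
```

Call:
{"fn": "carry_out", "kwargs": {
  "slide": [
    [0,0,0],
    [0,0,0],
    [0,0,0],
    [0,0,0],
    [0,0,0],
    [0,0,0],
    [0,0,0],
    [0,0,0]
  ],
  "roll": [-10.7,-21.4,-32.1,-42.8,-53.5,-64.2,-74.9,-85.6],
  "claw": [0.07,0.07,0.07,0.07,0.07,0.07,0.07,0.07]
}}

```text
clock: 7.98
position: [420.9, -167.9, 374.7]
ee_rot: [0.773, -0.589, -0.05, -0.229]
contact_force: [-1.0, -0.6, -0.4]
gripper_width: 70.1
grasp_force: 0.0
```

Call:
{"fn": "carry_out", "kwargs": {
  "slide": [
    [0,0,0],
    [0,0,0],
    [0,0,0],
    [0,0,0],
    [0,0,0],
    [0,0,0],
    [0,0,0],
    [0,0,0]
  ],
  "roll": [-10.7,-21.4,-32.1,-42.8,-53.5,-64.2,-74.9,-85.6],
  "claw": [0.07,0.07,0.07,0.07,0.07,0.07,0.07,0.07]
}}

```text
clock: 8.98
position: [420.9, -167.9, 374.7]
ee_rot: [0.968, 0.093, 0.119, -0.202]
contact_force: [0.1, -0.2, 0.4]
gripper_width: 70.1
grasp_force: 0.0
```

```bash
python3 st.py
```

```text
8.975
[[   0.954    0.228    0.192  420.909]
 [   0.132   -0.901    0.413 -167.896]
 [   0.267   -0.369   -0.89   374.689]
 [   0.       0.       0.       1.   ]]
[-0.193  0.13  -0.266 -0.516 -1.111  2.174]
tip [454.1 -96.4 220.7] yaw 7.900006467193131
```

Call:
{"fn": "carry_out", "kwargs": {
  "slide": [
    [0,0,0],
    [0,0,0],
    [0,0,0],
    [0,0,0],
    [0,0,0],
    [0,0,0],
    [0,0,0],
    [0,0,0]
  ],
  "roll": [-10.7,-21.4,-32.1,-42.8,-53.5,-60,-66,-72],
  "claw": [0.07,0.07,0.07,0.07,0.07,0.07,0.07,0.07]
}}

```text
clock: 9.98
position: [421.4, -98.2, 406.9]
ee_rot: [0.758, 0.622, 0.184, -0.07]
contact_force: [0.4, -0.0, -0.5]
gripper_width: 69.7
grasp_force: 0.0
```

```bash
python3 st.py
```

```text
9.975
[[  0.159   0.969   0.192 421.354]
 [  0.917  -0.217   0.335 -98.191]
 [  0.366   0.122  -0.923 406.861]
 [  0.      0.      0.      1.   ]]
[ 0.02   0.036 -0.318 -0.394 -1.041  3.096]
tip [454.5 -40.2 247.3] yaw 80.172532622411
```

Call:
{"fn": "carry_out", "kwargs": {
  "slide": [
    [0,0,0],
    [0,0,0],
    [0,0,0],
    [0,0,0],
    [0,0,0],
    [0,0,0]
  ],
  "roll": [-8,-16,-24,-32,-40,-40],
  "claw": [0.07,0.07,0.07,0.07,0.07,0.07]
}}

```text
clock: 10.72
position: [341.7, 38.5, 425.1]
ee_rot: [0.526, 0.831, 0.177, 0.033]
contact_force: [0.7, 0.3, 0.1]
gripper_width: 70.1
grasp_force: 0.0
```

```bash
python3 st.py
```

```text
10.725
[[ -0.444   0.863   0.242 341.695]
 [  0.886   0.383   0.26   38.478]
 [  0.132   0.33   -0.935 425.059]
 [  0.      0.      0.      1.   ]]
[ 0.553 -0.209 -0.581 -0.125 -0.852  3.096]
tip [383.5  83.5 263.3] yaw 116.61975288550028
```

Call:
{"fn": "carry_out", "kwargs": {
  "slide": [
    [0.01,0,0.001],
    [0.04,0,0.006],
    [0.08,0,0.012],
    [0.12,0,0.018],
    [0.16,0,0.023],
    [0.2,0,0.029],
    [0.242,0.002,0.035],
    [0.242,0.002,0.035]
  ],
  "roll": [10,20,30,40,50,60,70,80],
  "claw": [0.07,0.07,0.07,0.07,0.07,0.07,0.07,0.07]
}}

```text
clock: 11.72
position: [245.4, 264.5, 425.8]
ee_rot: [0.891, 0.418, 0.167, -0.069]
contact_force: [0.3, -0.3, 0.3]
gripper_width: 70.1
grasp_force: 0.0
```

```bash
cat >> st.py <<'E'
d=np.array([0,0,173]);t=T[:2,2];print("tilt az",np.degrees(np.arctan2(t[1],t[0])),"deg",np.degrees(np.arcsin(np.hypot(*t))),"TCP az",np.degrees(np.arctan2(T[1,3],T[0,3])),"r",np.hypot(*T[:2,3]))
E
python3 st.py
```

```text
11.725
[[  0.596   0.767   0.24  245.443]
 [  0.721  -0.642   0.262 264.497]
 [  0.354   0.017  -0.935 425.827]
 [  0.      0.      0.      1.   ]]
[ 1.332 -0.197 -0.711  0.253 -0.752  0.957]
tip [286.9 309.8 264.1] yaw 50.4354092958589
tilt az 47.513531083386255 deg 20.784581974648916 TCP az 47.13982459442958 r 360.8333408961336
```

Call:
{"fn": "carry_out", "kwargs": {
  "slide": [
    [-0.015,0.05,-0.005],
    [-0.03,0.1,-0.01],
    [-0.046,0.156,-0.015],
    [-0.046,0.156,-0.015],
    [-0.07,0.155,-0.024],
    [-0.1,0.154,-0.035],
    [-0.13,0.153,-0.046],
    [-0.14,0.152,-0.05]
  ],
  "roll": [5,10,15,20,20,20,20,20],
  "claw": [0.07,0.07,0.07,0.07,0.07,0.07,0.07,0.07]
}}

```text
clock: 12.72
position: [267.0, 50.1, 426.0]
ee_rot: [0.949, 0.258, 0.153, -0.095]
contact_force: [0.7, 0.2, 1.1]
gripper_width: 69.9
grasp_force: 0.0
```

```bash
python3 st.py
```

```text
12.725
[[  0.82    0.519   0.242 267.02 ]
 [  0.461  -0.849   0.26   50.062]
 [  0.34   -0.101  -0.935 425.953]
 [  0.      0.      0.      1.   ]]
[ 0.812 -0.406 -0.736 -0.004 -0.878  1.291]
tip [308.8  95.  264.2] yaw 29.348477928708185
tilt az 47.04121447280746 deg 20.770659398437825 TCP az 10.618807018621492 r 271.67225458572307
```

```bash
cat > fk.py <<'E'
import numpy as np
from scipy.spatial.transform import Rotation as R
from scipy.optimize import least_squares
J=[[-1.056,.385,.008,0,-1.194],[-.091,.365,-.441,-.619,-.719],[-.201,.202,-.332,-.558,-.994],[-.193,.13,-.266,-.516,-1.111],[.02,.036,-.318,-.394,-1.041],[.553,-.209,-.581,-.125,-.852],[1.332,-.197,-.711,.253,-.752],[.812,-.406,-.736,-.004,-.878]]
P=np.array([[158.154,-604.638,404.712],[434.1,-122.6,206],[421.7,-167.9,315.7],[420.9,-167.9,374.7],[421.4,-98.2,406.9],[341.7,38.5,425.1],[245.4,264.5,425.8],[267,50.1,426]])
e=lambda a,t:R.from_euler(a,t).as_matrix()
def fk(j,q,s=1):
    a1,off,d1,L2,L3,a3,d6,a6,o6=q
    A=e('z',j[0]);p=A@[a1,off,d1];A=A@e('y',j[1]);p=p+A@[0,0,L2];A=A@e('y',-j[2]);p=p+A@[L3,0,a3]
    A=A@e('x',s*j[3])@e('y',-j[4]);return p+A@[d6,o6,a6],A[:,0]
def fit(s):
    return least_squares(lambda q:np.r_[np.concatenate([fk(j,q,s)[0]-p for j,p in zip(J,P)]),1e-3*q],[50,-100,250,350,350,50,100,0,0])
if __name__=="__main__":
    np.set_printoptions(precision=1,suppress=True)
    for s in (1,-1):
        r=fit(s);print(s,r.cost,r.x,[fk(j,r.x,s)[1] for j in J[1:3]])
E
python3 fk.py
```

```text
1 831.5336634399451 [  21.5 -260.   -12.3  414.2  374.4   34.7 -143.8   59.9  108.3] [array([ 0.1, -0.4, -0.9]), array([ 0. , -0.5, -0.9])]
-1 0.4380511089496486 [  -0.2    0.   160.4  564.4  422.1    0.6  124.    -0.3 -159.8] [array([ 0.2,  0.4, -0.9]), array([ 0.2,  0.4, -0.9])]
```

```bash
cat > sim.py <<'E'
from fk import *
q0=np.array([0,0,160.2,564,422,0,124,0,-160]);
LO=np.array([-3.14,-1.21,-1.07,-3.16,-2.99,-3.096]);HI=np.array([3.14,2.06,1.41,2.05,-.16,3.096])
j0=[-1.056,.385,.008,0,-1.194,-.259];
def core(j):
    p=fk(j,q0,-1)[0];A=e('z',j[0])@e('y',j[1]-j[2])@e('x',-j[3])@e('y',-j[4]);return p,A
c,s=np.cos(np.radians(-165.345)),np.sin(np.radians(-165.345))
R0=np.array([[c,-0.2530,0],[s,.9675,0],[0,0,-1]]);
C6=lambda j,sg:core(j)[1]@e('x',sg*j[5])
SG=-1;M=C6(j0,SG).T@R0
def F(j):
    p,A=core(j);return p,A@e('x',SG*j[5])@M
def solve(j,p,Rt,w):
    def f(x):
        a,B=F(x);return np.r_[(a-p)/1000*w,R.from_matrix(Rt@B.T).as_rotvec(),1e-4*(x-j)]
    return least_squares(f,np.clip(j,LO+1e-6,HI-1e-6),bounds=(LO,HI)).x
def run(j,rows,w):
    p,B=F(j);cp,cr=np.zeros(3),0
    for sl,ro in rows:
        j=solve(j,p+B@(np.array(sl)*1000),B@e('z',np.radians(ro)),w)
    return j
if __name__=="__main__":
    np.set_printoptions(precision=3,suppress=True)
    jj=[-.193,.13,-.266,-.516,-1.111,2.174];print(F(jj)[1])
    for w in (.5,1,2,4,8):
        a=run(jj,[([0,0,0],x) for x in (-10.7,-21.4,-32.1,-42.8,-53.5,-60,-66,-72)],w)
        b=run(np.array([.02,.036,-.318,-.394,-1.041,3.096]),[([0,0,0],x) for x in (-8,-16,-24,-32,-40)],w)
        print(w,a,b)
E
python3 sim.py
```

```text
[[ 0.955  0.228  0.191]
 [ 0.132 -0.901  0.413]
 [ 0.267 -0.369 -0.89 ]]
0.5 [ 0.086 -0.016 -0.302 -0.453 -1.083  3.096] [ 0.625 -0.287 -0.595 -0.187 -0.909  3.096]
1 [ 0.058  0.005 -0.304 -0.437 -1.073  3.096] [ 0.584 -0.251 -0.59  -0.16  -0.883  3.096]
2 [-0.007  0.05  -0.313 -0.397 -1.047  3.096] [ 0.45  -0.149 -0.58  -0.074 -0.806  3.096]
4 [-0.074  0.089 -0.327 -0.354 -1.018  3.096] [ 0.276 -0.056 -0.574  0.045 -0.725  3.096]
8 [-0.104  0.105 -0.335 -0.334 -1.005  3.096] [ 0.2   -0.031 -0.569  0.098 -0.701  3.096]
```

```bash
cat > srch.py <<'E'
from sim import *
import time
np.set_printoptions(precision=3,suppress=True)
rng=np.random.default_rng(0);w=1.5
jc=np.array([.812,-.406,-.736,-.004,-.878,1.291]);pc,Bc=F(jc);out=[];t=time.time()
while time.time()-t<270:
    az=rng.uniform(-1.3,1.0);r=rng.uniform(330,700);p=np.array([r*np.cos(az),r*np.sin(az),rng.uniform(380,560)])
    sgn=rng.choice([-1,1])
    # same tilt, j6 rolled to near limit
    j=solve(jc,p,Bc,w);
    if abs(F(j)[0]-p).max()>2: continue
    j[5]=sgn*3.09;p0,B=F(j)
    ro=-sgn*rng.uniform(0,100);sl=rng.uniform(-.3,.3,3)
    x=j
    for k in (.33,.66,1): x=solve(x,p0+B@(sl*1000*k),B@e('z',np.radians(ro*k)),w)
    pf,Bf=F(x);tilt=np.degrees(np.arccos(-Bf[2,2]))
    if tilt<8 and pf[2]>330 and np.hypot(*pf[:2])>330 : out.append((tilt,p,sgn,ro,sl,pf,x))
out.sort(key=lambda a:a[0])
print(len(out))
for o in out[:10]: print(*o)
E
python3 srch.py
```

```text
0
```

```bash
sed -i 's/tilt<8 and/tilt<19 and/; s/<270/<200/; s/out\[:10\]/out[:12]/' srch.py; sed -i 's/r=rng.uniform(330,700)/r=rng.uniform(330,850)/;s/-1.3,1.0/-1.9,1.6/;s/rng.uniform(0,100)/rng.uniform(-20,140)/' srch.py; python3 srch.py
```

```text
138
4.8015647264850285 [408.574 175.452 543.219] 1 -138.06716860168444 [-0.272  0.186 -0.126] [457.717 129.716 648.056] [ 3.073 -1.21   0.126  0.051 -2.99   3.096]
9.334416850738545 [ 600.    -301.854  484.252] 1 -134.6718245449455 [-0.178 -0.222 -0.171] [ 297.186 -426.267  659.12 ] [ 1.873 -1.21   0.372 -0.108 -2.99   3.096]
9.50340551384125 [ 194.405 -347.267  497.505] 1 -17.500703823887648 [-0.258  0.068  0.123] [ 219.965 -328.546  346.757] [-0.626  0.047 -0.525 -0.194 -0.957  3.096]
9.942174847864367 [ 315.531 -779.196  526.249] -1 48.58470305373936 [-0.105  0.202 -0.287] [  62.055 -826.452  555.282] [-1.308  0.94   1.41  -0.048 -2.21  -3.096]
10.150102347827271 [471.108 154.834 531.686] 1 -109.36150367781383 [-0.185  0.171 -0.195] [526.952  94.931 694.962] [ 3.059 -1.163  0.135  0.668 -2.981  3.096]
10.498581358661369 [371.813   0.341 462.108] 1 -122.33334462990874 [-0.151 -0.112 -0.262] [331.653 -29.257 620.738] [ 2.498 -1.15  -0.278  0.287 -2.463  3.096]
10.515560385192629 [ 416.007 -148.449  551.955] 1 -117.0881321822736 [-0.207  0.045 -0.164] [ 392.974 -287.883  659.559] [ 2.159 -1.21   0.096  0.364 -2.735  3.096]
10.64826064690905 [342.879 105.037 554.031] 1 -129.56310732200205 [-0.165  0.144 -0.077] [449.39  133.951 645.979] [ 3.081 -1.21   0.028  0.186 -2.99   3.096]
10.90950907671177 [ 265.48  -374.443  383.119] 1 -44.82717498278497 [0.016 0.201 0.074] [ 487.792 -306.775  334.614] [-0.296  0.333 -0.229 -0.089 -0.832  3.096]
11.79385021756931 [ 674.652 -427.22   554.376] -1 34.49151072753621 [ 0.045  0.205 -0.298] [ 534.766 -559.319  656.875] [-0.634  0.732  1.298 -0.206 -2.035 -3.096]
12.338757000790372 [ 475.262 -467.987  520.454] 1 -134.55022799418995 [-0.082 -0.092 -0.145] [ 308.491 -456.364  660.536] [ 1.866 -1.21   0.348  0.19  -2.913  3.096]
12.830702401220925 [361.645  20.372 528.27 ] 1 -103.8307725480544 [-0.21  -0.103 -0.136] [351.137 -89.113 607.815] [ 2.381 -1.21  -0.291  0.358 -2.455  3.096]
```

```bash
cat > opt.py <<'E'
from sim import *
from scipy.optimize import differential_evolution as DE
np.set_printoptions(precision=3,suppress=True)
w=1.5;jc=np.array([.812,-.406,-.736,-.004,-.878,1.291]);pc,Bc=F(jc)
def go(v):
    p=np.array(v[:3]);j=solve(jc,p,Bc,w)
    if abs(F(j)[0]-p).max()>2 : return None
    j[5]=3.09;p0,B=F(j);x=j;path=[p0]
    for k in (.5,1): x=solve(x,p0+B@(np.array(v[3:6])*1000*k),B@e('z',np.radians(v[6]*k)),w);path.append(F(x)[0])
    return j,x,path
def cost(v):
    g=go(v)
    if g is None: return 100
    j,x,path=g;B=F(x)[1];P=np.array(path);tip=P[-1]+B[:,2]*173
    return np.degrees(np.arccos(np.clip(-B[2,2],-1,1)))+max(0,340-P[:,2].min())+max(0,330-np.hypot(P[:,0],P[:,1]).min())+100*max(0,abs(x[1])-1)
if __name__=="__main__":
    import time;t=time.time()
    r=DE(cost,[(100,550),(-600,-150),(380,520),(-.3,.3),(-.3,.3),(-.3,.3),(-90,-10)],x0=[265,-374,383,.016,.2,.074,-45],popsize=5,maxiter=30,seed=1,polish=False,workers=-1,updating='deferred',callback=lambda xk,convergence:time.time()-t>400)
    j,x,path=go(r.x);print(r.fun,r.x,"\n",j,x,np.array(path),"\n",F(x)[1])
    p,B=F(jc);print("slide to start",B.T@(r.x[:3]-p),"roll",-np.degrees(3.09-jc[5]))
E
timeout 560 python3 opt.py
```

```text
5.397143342932923 [ 279.336 -521.084  422.096   -0.271    0.043   -0.004  -32.033] 
 [-0.898  0.345  0.112 -0.364 -1.405  3.09 ] [-0.743  0.295 -0.178 -0.097 -1.057  3.096] [[ 279.336 -521.084  422.096]
 [ 303.555 -527.348  436.496]
 [ 295.426 -473.209  370.41 ]] 
 [[ 0.737  0.67   0.088]
 [ 0.67  -0.741  0.033]
 [ 0.088  0.034 -0.996]]
slide to start [-253.977  491.395 -142.702] roll -103.07510734403509
```

Call:
{"fn": "carry_out", "kwargs": {
  "slide": [
    [-0.005,0.06,-0.01],
    [-0.02,0.12,-0.02],
    [-0.04,0.175,-0.03],
    [-0.06,0.225,-0.043],
    [-0.085,0.272,-0.058],
    [-0.115,0.32,-0.073],
    [-0.15,0.365,-0.09],
    [-0.185,0.405,-0.107]
  ],
  "roll": [-10.3,-20.6,-30.9,-41.2,-51.5,-61.8,-72.1,-82.4],
  "claw": [0.07,0.07,0.07,0.07,0.07,0.07,0.07,0.07]
}}

```text
clock: 13.72
position: [315.3, -148.4, 443.7]
ee_rot: [0.747, 0.651, 0.134, 0.029]
contact_force: [0.1, 1.9, 0.3]
gripper_width: 69.8
grasp_force: 0.0
```

```bash
cat > st2.py <<'E'
import sys
exec(open("st.py").read())
j=np.array(s["joints"]);g=np.array(eval(sys.argv[1]))
print("slide",T[:3,:3].T@(g-T[:3,3])/1000,"roll to lim",-np.degrees(3.09-j[5]))
E
python3 st2.py [279,-521,422]
```

```text
13.725
[[   0.117    0.964    0.238  315.298]
 [   0.98    -0.151    0.132 -148.371]
 [   0.163    0.218   -0.962  443.69 ]
 [   0.       0.       0.       1.   ]]
[-0.024 -0.186 -0.495 -0.161 -1.029  3.096]
tip [ 356.5 -125.6  277.2] yaw 83.18448460798201
tilt az 28.92051041902824 deg 15.78138835566555 TCP az -25.200516074212185 r 348.4637137838257
slide [-0.4  0.  -0. ] roll to lim 0.31809578609475514
```

```bash
cat > opt2.py <<'E'
import opt,sys,time
from opt import *
s=__import__("bench").read_state();opt.jc=np.array(s["joints"]);opt.pc,opt.Bc=F(opt.jc);t=time.time()
r=DE(cost,[(100,550),(-600,-250),(400,480),(-.3,.3),(-.3,.3),(-.3,.3),(-60,-10)],x0=[279,-521,422,-.271,.043,-.004,-32],popsize=4,maxiter=40,seed=1,polish=False,workers=-1,updating='deferred',callback=lambda xk,convergence:time.time()-t>100)
j,x,path=go(r.x);print(r.fun,r.x,"\n",j,x,np.array(path),"\n",F(x)[1])
print("slide to start",opt.Bc.T@(r.x[:3]-opt.pc),"j at start unrolled",solve(opt.jc,r.x[:3],opt.Bc,1.5))
B=F(x)[1];print("tilt",np.degrees(np.arccos(-B[2,2])))
E
time timeout 300 python3 opt2.py
```

```text
Traceback (most recent call last):
  File "opt2.py", line 5, in <module>
    j,x,path=go(r.x);print(r.fun,r.x,"\n",j,x,np.array(path),"\n",F(x)[1])
    ^^^^^^^^
TypeError: cannot unpack non-iterable NoneType object

real	0m0.573s
user	0m1.746s
sys	0m0.056s
```

Call:
{"fn": "carry_out", "kwargs": {
  "slide": [
    [-0.01,-0.004,-0.003],
    [-0.065,-0.025,-0.016],
    [-0.12,-0.047,-0.03],
    [-0.175,-0.069,-0.044],
    [-0.23,-0.09,-0.058],
    [-0.285,-0.112,-0.072],
    [-0.34,-0.133,-0.086],
    [-0.385,-0.151,-0.097]
  ],
  "roll": [10,20,30,40,50,60,66,66],
  "claw": [0.07,0.07,0.07,0.07,0.07,0.07,0.07,0.07]
}}

```text
clock: 14.72
position: [99.9, -516.9, 439.7]
ee_rot: [0.981, 0.14, 0.127, -0.05]
contact_force: [-0.1, 0.1, -0.1]
gripper_width: 69.9
grasp_force: 0.0
```

```bash
python3 st2.py [101.6,-515.4,440.8]
```

```text
14.725
[[   0.929    0.287    0.235   99.892]
 [   0.262   -0.956    0.134 -516.887]
 [   0.263   -0.062   -0.963  439.72 ]
 [   0.       0.       0.       1.   ]]
[-1.15   0.215 -0.051 -0.28  -1.341  3.073]
tip [ 140.6 -493.8  273.2] yaw 15.741066261336014
tilt az 29.60290365817735 deg 15.682292042032563 TCP az -79.06207852773483 r 526.4504512635261
slide [ 0. -0. -0.] roll to lim -0.9830921967203882
```

Exactly as planned. Now the levelling move.

Call:
{"fn": "carry_out", "kwargs": {
  "slide": [
    [-0.05,0.028,0.003],
    [-0.1,0.056,0.007],
    [-0.15,0.084,0.01],
    [-0.2,0.112,0.014],
    [-0.25,0.14,0.017],
    [-0.294,0.164,0.02],
    [-0.294,0.164,0.02]
  ],
  "roll": [-4,-9,-13,-17,-21,-25.5,-25.5],
  "claw": [0.07,0.07,0.07,0.07,0.07,0.07,0.07]
}}

```text
clock: 15.6
position: [239.7, -488.9, 446.9]
ee_rot: [0.95, 0.3, 0.087, -0.009]
contact_force: [-0.1, 0.5, -0.2]
gripper_width: 69.8
grasp_force: 0.0
```

```bash
python3 st2.py [101.6,-515.4,440.8]
```

```text
15.6
[[   0.805    0.571    0.16   239.717]
 [   0.568   -0.82     0.07  -488.919]
 [   0.172    0.034   -0.985  446.883]
 [   0.       0.       0.       1.   ]]
[-0.862  0.219 -0.058 -0.178 -1.246  3.096]
tip [ 267.5 -476.8  276.6] yaw 35.180768137112224
tilt az 23.657629559576126 deg 10.079394301718846 TCP az -63.881245839020956 r 544.523795162606
slide [-0.1 -0.1 -0. ] roll to lim 0.3536849579589393
```

```bash
sed -i 's/(-.3,.3),(-.3,.3),(-.3,.3),(-60,-10)/(-.08,.08),(-.08,.08),(-.08,.08),(-50,-10)/; s/x0=\[279,-521,422,-.271,.043,-.004,-32\]/x0=[150,-560,430,0,0,0,-25]/;s/(100,550)/(0,550)/' opt2.py; timeout 300 python3 opt2.py
```

```text
1.1418741981255558 [   4.175 -593.563  430.44    -0.08     0.059    0.074  -25.296] 
 [-1.332  0.33   0.057 -0.178 -1.332  3.09 ] [-1.146  0.386 -0.148 -0.007 -1.018  3.096] [[   4.175 -593.563  430.44 ]
 [  56.312 -602.955  400.211]
 [  93.02  -591.665  343.222]] 
 [[ 0.93   0.367  0.013]
 [ 0.367 -0.93  -0.015]
 [ 0.007  0.019 -1.   ]]
slide to start [-251.455  -49.16   -29.908] j at start unrolled [-1.332  0.33   0.057 -0.178 -1.332  1.463]
tilt 1.1418741981255558
```

Call:
{"fn": "carry_out", "kwargs": {
  "slide": [
    [0,0,0],
    [-0.05,-0.01,-0.006],
    [-0.1,-0.02,-0.012],
    [-0.15,-0.03,-0.018],
    [-0.2,-0.04,-0.024],
    [-0.251,-0.049,-0.03],
    [-0.251,-0.049,-0.03]
  ],
  "roll": [10,20,28,28,28,27,27],
  "claw": [0.07,0.07,0.07,0.07,0.07,0.07,0.07]
}}

```text
clock: 16.48
position: [0.7, -594.3, 430.8]
ee_rot: [0.994, 0.066, 0.082, -0.03]
contact_force: [0.2, 0.6, 0.4]
gripper_width: 70.3
grasp_force: 0.0
```

Call:
{"fn": "carry_out", "kwargs": {
  "slide": [
    [-0.016,0.012,0.015],
    [-0.032,0.024,0.03],
    [-0.048,0.036,0.044],
    [-0.064,0.048,0.06],
    [-0.08,0.059,0.074],
    [-0.08,0.059,0.074]
  ],
  "roll": [-5,-10,-15,-20,-25,-25],
  "claw": [0.07,0.07,0.07,0.07,0.07,0.07]
}}

```text
clock: 17.23
position: [135.0, -562.3, 367.2]
ee_rot: [0.976, 0.218, 0.021, 0.003]
contact_force: [0.7, 0.3, 0.4]
gripper_width: 69.9
grasp_force: 0.0
```

```bash
python3 st2.py [101.6,-515.4,440.8]; timeout 200 python3 opt2.py
```

```text
17.225
[[   0.904    0.426    0.043  134.959]
 [   0.426   -0.905    0.003 -562.271]
 [   0.04     0.016   -0.999  367.169]
 [   0.       0.       0.       1.   ]]
[-1.064  0.334 -0.151 -0.045 -1.068  3.096]
tip [ 142.4 -561.8  194.3] yaw 25.222687106772366
tilt az 3.6181913407804487 deg 2.474973769985333 TCP az -76.5029249079542 r 578.2409488556415
slide [-0.  -0.1 -0.1] roll to lim 0.346811881554992
0.7420119727873558 [   2.57  -593.401  457.676   -0.08     0.054   -0.062  -10.229] 
 [-1.303  0.3    0.034 -0.044 -1.297  3.09 ] [-1.276  0.351  0.233  0.002 -1.44   3.096] [[   2.57  -593.401  457.676]
 [  12.713 -615.594  488.378]
 [  25.251 -634.716  516.579]] 
 [[ 0.969  0.247  0.001]
 [ 0.247 -0.969 -0.013]
 [-0.002  0.013 -1.   ]]
slide to start [-129.035  -26.614  -97.241] j at start unrolled [-1.303  0.3    0.034 -0.044 -1.297  1.229]
tilt 0.7420119727873558
```

Call:
{"fn": "carry_out", "kwargs": {
  "slide": [
    [0,0,0],
    [0.035,-0.03,0.001],
    [0.08,-0.07,0.002],
    [0.125,-0.108,0.003],
    [0.17,-0.147,0.004],
    [0.215,-0.186,0.005],
    [0.26,-0.225,0.006],
    [0.305,-0.263,0.007]
  ],
  "roll": [10,20,30,40,50,60,70,80],
  "claw": [0.07,0.07,0.07,0.07,0.07,0.07,0.07,0.07]
}}

```text
clock: 18.23
position: [280.6, -239.4, 369.7]
ee_rot: [0.916, -0.4, 0.021, -0.01]
contact_force: [0.5, 0.2, 0.4]
gripper_width: 69.9
grasp_force: 0.0
```

```bash
sed -i 's/precision=1/precision=3/' m.py; python3 st2.py [480,213,370]
```

```text
18.225
[[   0.678   -0.733    0.046  280.605]
 [  -0.734   -0.679    0.001 -239.421]
 [   0.03    -0.034   -0.999  369.655]
 [   0.       0.       0.       1.   ]]
[-0.263 -0.044 -0.618 -0.016 -0.953  1.019]
tip [ 288.486 -239.248  196.834] yaw -47.25120100519552
tilt az 1.2554470776983695 deg 2.6118223773076013 TCP az -40.47185634005665 r 368.86484467917086
slide [-0.197 -0.453  0.009] roll to lim -118.68277784273711
```

Call:
{"fn": "carry_out", "kwargs": {
  "slide": [
    [-0.02,-0.05,0.001],
    [-0.042,-0.1,0.002],
    [-0.065,-0.15,0.003],
    [-0.09,-0.205,0.004],
    [-0.112,-0.26,0.005],
    [-0.137,-0.315,0.006],
    [-0.16,-0.37,0.007],
    [-0.183,-0.42,0.008]
  ],
  "roll": [7,14,21,28,28,28,28,28],
  "claw": [0.07,0.07,0.07,0.07,0.07,0.07,0.07,0.07]
}}

```text
clock: 19.23
position: [463.3, 181.7, 370.5]
ee_rot: [0.794, -0.608, 0.017, -0.015]
contact_force: [-0.0, -0.9, 0.5]
gripper_width: 70.0
grasp_force: 0.0
```

```bash
python3 st2.py [480,213,370]; python3 - <<'E'
from m import *
p=shot("wrist");save(p,"w3.png");print(*plate(p))
E
```

```text
19.225
[[  0.26   -0.964   0.046 463.328]
 [ -0.965  -0.26    0.003 181.68 ]
 [  0.009  -0.045  -0.999 370.491]
 [  0.      0.      0.      1.   ]]
[ 0.708  0.189 -0.374  0.033 -0.971 -0.463]
tip [471.209 182.133 197.671] yaw -74.9134565380894
tilt az 3.287305846531146 deg 2.615280987213439 TCP az 21.4111529114488 r 497.6747570524488
slide [-0.026 -0.024  0.001] roll to lim -203.54618848484438
(514.4907836914062, 108.04573059082031) (98.31869506835938, 128.5412139892578) 13.82281494140625 [[451.4   158.71 ]
 [482.111  33.891]
 [577.582  57.382]
 [546.871 182.2  ]] 3106
```

View pics/w3.png

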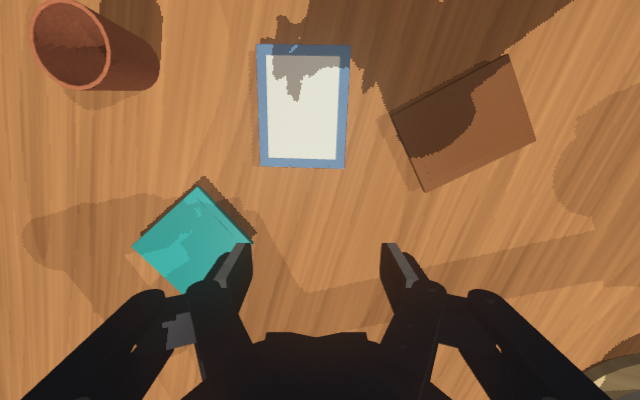

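The blue plate is at (258-350, 45-168) and the teal plate's near corner is at about (255,238). I check that corner's clearance before going down.

```bash
cat > fr.py <<'E'
from m import *
O=np.array([554.8,-58]);a=np.radians(-75.2);fx=np.array([np.cos(a),np.sin(a)]);fy=np.array([-fx[1],fx[0]])
def tofr(x): d=np.asarray(x)[:2]-O;return np.array([d@fx,d@fy])
def tow(x,y): return O+x*fx+y*fy
def tipslide(x,y,zt):
    T=Twt();t=tow(x,y);off=T[:3,2]*173;return T[:3,:3].T@(np.r_[t,zt]-off-T[:3,3])
E
python3 - <<'E'
from fr import *
p=shot("wrist");print([tofr(at(p,u,20)) for u in [(255,238),(205,180),(132,245)]])
print(tofr([514.5,108]),tipslide(-275,3.4,100),tipslide(-275,3.4,5))
E
```

```text
[array([-333.248,   70.694]), array([-258.253,  128.327]), array([-348.834,  236.901])]
[-170.787    3.441] [-20.605 -16.542  97.905] [-21.49  -12.194 192.802]
```

Call:
{"fn": "carry_out", "kwargs": {
  "slide": [
    [-0.02,-0.016,0.04],
    [-0.0206,-0.0165,0.09],
    [-0.021,-0.0145,0.13],
    [-0.021,-0.013,0.165],
    [-0.0215,-0.0125,0.185],
    [-0.0215,-0.012,0.193],
    [-0.0215,-0.012,0.193]
  ],
  "roll": [0,0,0,0,0,0,0],
  "claw": [0.045,0.045,0.045,0.045,0.045,0.045,0.045]
}}

```text
clock: 20.2
position: [478.0, 202.1, 177.9]
ee_rot: [0.792, -0.61, 0.017, -0.014]
contact_force: [0.5, 0.6, 0.9]
gripper_width: 45.0
grasp_force: 0.0
```

```bash
python3 st.py; python3 - <<'E'
from fr import *
T=Twt();print("tip fr",tofr((T@[0,0,173,1])[:3]))
for x in (-262,-240,-70): print(x,tipslide(x,3.4,5))
p=shot("side");i=p["img"][:,:,::-1];cv2.imwrite("pics/s4.png",cv2.resize(i[160:330,200:430],None,fx=3.3,fy=3.3))
E
```

```text
20.2
[[  0.256  -0.966   0.044 477.977]
 [ -0.967  -0.256   0.002 202.123]
 [  0.009  -0.043  -0.999 177.881]
 [  0.      0.      0.      1.   ]]
[ 0.719  0.488 -0.546  0.057 -0.504 -0.51 ]
tip [485.571 202.445   5.048] yaw -75.16228654211712
tilt az 2.433859834328188 deg 2.5183080872406367 TCP az 22.922102447224123 r 518.9561130232257
tip fr [-269.489   -0.402]
-262 [ 7.491 -3.789  0.281]
-240 [29.49  -3.765  0.488]
-70 [199.482  -3.585   2.088]
```

View pics/s4.png

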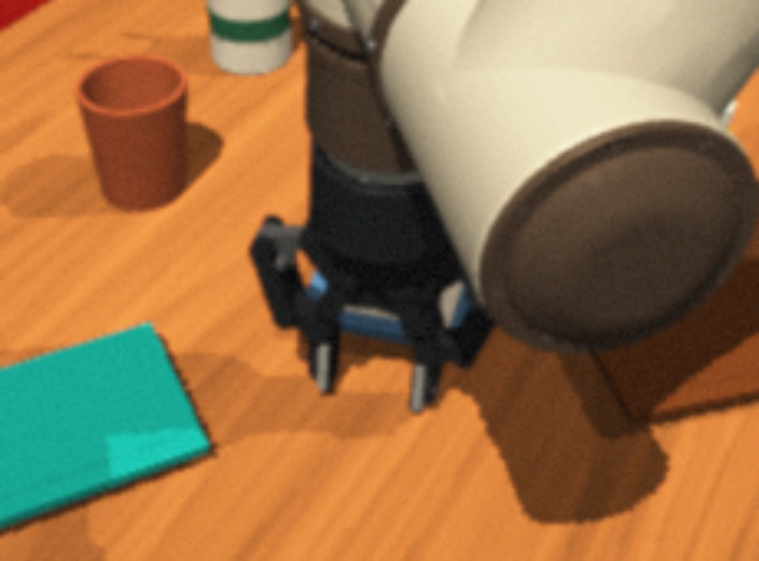

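The fingers are down behind the blue plate and clear of everything. Now I push.

Call:
{"fn": "carry_out", "kwargs": {
  "slide": [
    [0.008,-0.004,0],
    [0.014,-0.004,0],
    [0.022,-0.004,0],
    [0.032,-0.004,0],
    [0.042,-0.004,0.0005],
    [0.053,-0.004,0.0005],
    [0.064,-0.004,0.0005],
    [0.072,-0.004,0.0005]
  ],
  "roll": [0,0,0,0,0,0,0,0],
  "claw": [0.045,0.045,0.045,0.045,0.045,0.045,0.045,0.045]
}}

```text
clock: 21.25
position: [500.9, 131.9, 178.2]
ee_rot: [0.792, -0.611, 0.017, -0.014]
contact_force: [-1.1, 4.0, 2.7]
gripper_width: 44.9
grasp_force: 2.1
```

```bash
cat > chk.py <<'E'
from fr import *
np.set_printoptions(precision=1,suppress=True)
s=read_state();T=Twt();t=(T@[0,0,173,1])[:3];print(s["clock"],"tip",tofr(t),t[2],"F",s["contact_force"],"yaw",np.degrees(np.arctan2(T[1,0],T[0,0])))
p=shot("wrist");C=cloud(p);hsv=cv2.cvtColor(p["img"],cv2.COLOR_RGB2HSV)
m=(cv2.inRange(hsv,(95,60,50),(130,255,255))>0)&(abs(C[...,2]-17)<7)
X=C[m][:,:2].astype(np.float32);print(len(X));r=cv2.minAreaRect(X);B=cv2.boxPoints(r)
print("plate fr",tofr(r[0]),r[1:],[tofr(b) for b in B]);save(p,"wk.png")
for x in (-85,-75,-70,-64): print(x,tipslide(x,0,5)/1000)
E
python3 chk.py
```

```text
21.25 tip [-195.8    3.9] 5.38964984211637 F [-1.1  4.   2.7] yaw -75.32052795393815
12179
plate fr [-130.5    4.1] ((99.44284057617188, 108.2531509399414), 14.544111251831055) [array([-184.9,  -45.4]), array([-76.6, -45.9]), array([-76.2,  53.6]), array([-184.4,   54. ])]
-85 [0.1 0.  0. ]
-75 [0.1 0.  0. ]
-70 [0.1 0.  0. ]
-64 [0.1 0.  0. ]
```

Call:
{"fn": "carry_out", "kwargs": {
  "slide": [
    [0.01,0,0],
    [0.021,0,0],
    [0.032,0,0],
    [0.043,0,0],
    [0.054,0,0],
    [0.065,0,0.0005],
    [0.076,0,0.0005],
    [0.085,0,0.0005]
  ],
  "roll": [0,0,0,0,0,0,0,0],
  "claw": [0.045,0.045,0.045,0.045,0.045,0.045,0.045,0.045]
}}

```text
clock: 22.3
position: [522.3, 49.6, 178.3]
ee_rot: [0.792, -0.611, 0.017, -0.014]
contact_force: [-0.3, 0.9, -1.4]
gripper_width: 45.3
grasp_force: 0.8
```

```bash
sed -i 's/^for x.*$/for x in (-85,-75,-70,-64): print(x,tipslide(x,0,5))/' chk.py; python3 chk.py
```

```text
22.3 tip [-110.7    3.5] 5.4937677220352725 F [-0.3  0.9 -1.4] yaw -75.32273037739499
9365
plate fr [-56.4   4.5] ((99.6487808227539, 86.12736511230469), 14.820270538330078) [array([-99.5, -45.4]), array([-13.4, -45.3]), array([-13.4,  54.3]), array([-99.5,  54.3])]
-85 [25.   3.4  0.7]
-75 [35.   3.4  0.8]
-70 [40.   3.4  0.8]
-64 [46.   3.4  0.9]
```

Call:
{"fn": "carry_out", "kwargs": {
  "slide": [
    [0.009,0,0],
    [0.018,0,0],
    [0.026,0,0],
    [0.033,0,0],
    [0.038,0,0],
    [0.04,0,0.0]
  ],
  "roll": [0,0,0,0,0,0],
  "claw": [0.045,0.045,0.045,0.045,0.045,0.045]
}}

```text
clock: 23.1
position: [532.4, 11.4, 178.7]
ee_rot: [0.791, -0.611, 0.017, -0.014]
contact_force: [-0.3, 1.8, -0.7]
gripper_width: 45.0
grasp_force: 0.8
```

Call:
{"fn": "carry_out", "kwargs": {
  "slide": [
    [0.001,0,0],
    [0.002,0,0]
  ],
  "roll": [0,0],
  "claw": [0.045,0.045]
}}

```text
clock: 23.35
position: [532.8, 9.8, 178.7]
ee_rot: [0.792, -0.611, 0.017, -0.014]
contact_force: [-0.4, 1.8, -1.4]
gripper_width: 45.1
grasp_force: 0.8
```

Call:
{"fn": "carry_out", "kwargs": {
  "slide": [
    [0.0008,0,0],
    [0.0015,0,0]
  ],
  "roll": [0,0],
  "claw": [0.045,0.045]
}}

```text
clock: 23.6
position: [533.3, 8.3, 178.8]
ee_rot: [0.792, -0.611, 0.017, -0.014]
contact_force: [-0.6, 2.3, -0.1]
gripper_width: 44.9
grasp_force: 0.8
```

```bash
python3 chk.py
```

```text
23.6 tip [-68.    3.5] 5.951088788407986 F [-0.6  2.3 -0.1] yaw -75.29315145153681
7729
plate fr [-2.7  4.4] ((99.5101547241211, 108.38215637207031), 14.416817665100098) [array([-57.2, -45. ]), array([ 51.2, -45.7]), array([51.9, 53.8]), array([-56.5,  54.5])]
-85 [-17.    3.6   0.6]
-75 [-7.   3.6  0.7]
-70 [-2.   3.6  0.8]
-64 [4.  3.6 0.8]
```

Two millimetres or so to go; I creep until the force rises.

Call:
{"fn": "carry_out", "kwargs": {
  "slide": [
    [0.0007,0,0],
    [0.0014,0,0]
  ],
  "roll": [0,0],
  "claw": [0.045,0.045]
}}

```text
clock: 23.9
position: [533.6, 6.9, 178.8]
ee_rot: [0.792, -0.611, 0.017, -0.014]
contact_force: [-1.0, 1.0, -1.4]
gripper_width: 44.7
grasp_force: 0.8
```

Call:
{"fn": "carry_out", "kwargs": {
  "slide": [
    [0.0005,0,0],
    [0.001,0,0]
  ],
  "roll": [0,0],
  "claw": [0.045,0.045]
}}

```text
clock: 24.15
position: [533.8, 6.1, 178.8]
ee_rot: [0.792, -0.611, 0.017, -0.014]
contact_force: [-1.6, 5.7, -1.5]
gripper_width: 44.6
grasp_force: 2.7
```

Call:
{"fn": "carry_out", "kwargs": {
  "slide": [
    [0.0004,0,0],
    [0.0006,0,0]
  ],
  "roll": [0,0],
  "claw": [0.045,0.045]
}}

```text
clock: 24.4
position: [533.8, 6.0, 178.8]
ee_rot: [0.792, -0.611, 0.016, -0.014]
contact_force: [-2.4, 7.1, -1.4]
gripper_width: 44.9
grasp_force: 3.7
```

```bash
python3 chk.py
```

```text
24.4 tip [-65.8   3.4] 5.922586801312974 F [-2.4  7.1 -1.4] yaw -75.29483770566263
7961
plate fr [-0.3  4.4] ((99.22772979736328, 108.22438049316406), 14.529069900512695) [array([-54.7, -45. ]), array([ 53.5, -45.5]), array([54. , 53.8]), array([-54.2,  54.3])]
-85 [-19.2   3.5   0.6]
-75 [-9.2  3.5  0.7]
-70 [-4.2  3.5  0.7]
-64 [1.8 3.5 0.8]
```

Call:
{"fn": "carry_out", "kwargs": {
  "slide": [
    [-0.004,0,0],
    [-0.015,0,0],
    [-0.035,0,0],
    [-0.06,0,0],
    [-0.08,0,-0.02],
    [-0.09,0,-0.07],
    [-0.09,0,-0.13],
    [-0.09,0,-0.18]
  ],
  "roll": [0,0,0,0,0,0,0,0],
  "claw": [0.045,0.045,0.045,0.045,0.045,0.045,0.045,0.045]
}}

```text
clock: 25.45
position: [502.9, 92.5, 360.4]
ee_rot: [0.792, -0.61, 0.017, -0.015]
contact_force: [1.0, 0.3, -0.2]
gripper_width: 45.0
grasp_force: 0.0
```

Call:
{"fn": "carry_out", "kwargs": {
  "slide": [
    [0,0,0],
    [0,0,0]
  ],
  "roll": [0,0],
  "claw": [0.045,0.045]
}}

```text
clock: 25.7
position: [502.7, 92.1, 357.4]
ee_rot: [0.792, -0.611, 0.016, -0.014]
contact_force: [-0.9, 0.3, -0.5]
gripper_width: 45.0
grasp_force: 0.0
```

```bash
python3 chk.py; python3 - <<'E'
from fr import *
p=shot("wrist");C=cloud(p);P=C[...,:2]-O;X=P@fx;Y=P@fy;hsv=cv2.cvtColor(p["img"],cv2.COLOR_RGB2HSV)
bl=(cv2.inRange(hsv,(95,60,40),(130,255,255))>0)&(abs(C[...,2]-18)<7)&(X>40)
for y in (-35,0,35):
    m=bl&(abs(Y-y)<8);h=(abs(C[...,2]-27)<3)&(abs(Y-y)<8)&(X>60)
    print(y,X[m].max() if m.any() else None,np.percentile(X[h],2) if h.any() else None)
h=(abs(C[...,2]-20)<4)&(X<-20)&(X>-70)
i=p["img"][:,:,::-1];cv2.imwrite("pics/w5.png",i)
E
```

```text
25.7 tip [-156.8   -4.7] 184.54219524280327 F [-0.9  0.3 -0.5] yaw -75.31496777469386
1506
plate fr [-14.6   4.5] ((98.1498031616211, 80.47572326660156), 14.437909126281738) [array([-55.1, -44.3]), array([ 25.4, -44.9]), array([26. , 53.3]), array([-54.5,  53.8])]
-85 [ 70.    2.1 179.5]
-75 [ 80.    2.1 179.6]
-70 [ 85.    2.1 179.6]
-64 [ 91.    2.  179.7]
-35 None None
0 None None
35 None None
```

View pics/w5.png

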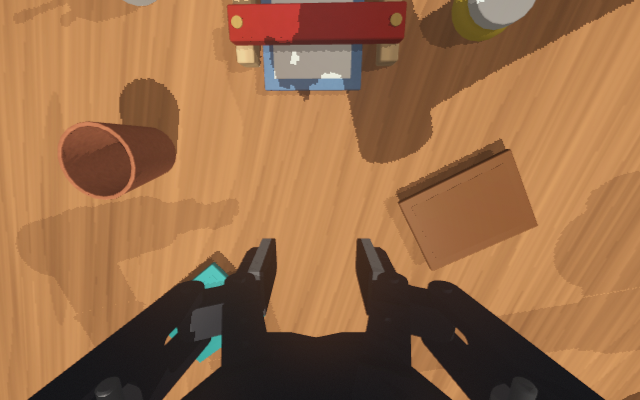

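The plate, at (265-361, 45-90), is under the bridge with its trailing edge at -55 mm, as required. I take one look over the stop.

Call:
{"fn": "carry_out", "kwargs": {
  "slide": [
    [0.03,0,0],
    [0.08,0,0],
    [0.13,0,0],
    [0.15,0,0],
    [0.15,0,0],
    [0.15,0,0]
  ],
  "roll": [0,0,0,0,0,0],
  "claw": [0.045,0.045,0.045,0.045,0.045,0.045]
}}

```text
clock: 26.55
position: [541.2, -52.7, 358.1]
ee_rot: [0.792, -0.611, 0.016, -0.013]
contact_force: [0.7, 0.7, 0.5]
gripper_width: 44.6
grasp_force: 0.0
```

```bash
python3 - <<'E'
from fr import *
p=shot("wrist");C=cloud(p);P=C[...,:2]-O;X=P@fx;Y=P@fy;hsv=cv2.cvtColor(p["img"],cv2.COLOR_RGB2HSV)
for y in (-35,-15,5,25,45):
    b=(abs(Y-y)<6);m=b&(abs(C[...,2]-20)<3)&(X>40)&(X<85);h=b&(abs(C[...,2]-27)<3)&(X>60)
    print(y,np.percentile(X[m],98) if m.any() else None,np.percentile(X[h],2) if h.any() else None)
m=(abs(Y-20)<90)&(X>-80)&(X<110);v,u=np.nonzero(m)
i=p["img"][v.min():v.max(),u.min():u.max(),::-1];cv2.imwrite("pics/w6.png",cv2.resize(i,None,fx=2,fy=2))
print(i.shape,read_state()["clock"])
for c in ("scene",):
    q=shot(c)
    for t in ("beaker","brush_jar","glaze_tub"): print(t,[at(q,r["at"],0) for r in place_of(q,t)[:1]])
E
```

```text
-35 74.25369703016108 75.04962412830731
-15 74.28587065053243 75.07691436608138
5 74.30907346347425 75.10132500443858
25 74.3447811316798 75.15074963191582
45 74.36115332494892 75.16978489459792
(399, 639, 3) 26.6
beaker [array([713.638, 114.261,   0.   ])]
brush_jar [array([744.038, -76.404,   0.   ])]
glaze_tub [array([ 401.351, -123.537,    0.   ])]
```

View pics/w6.png

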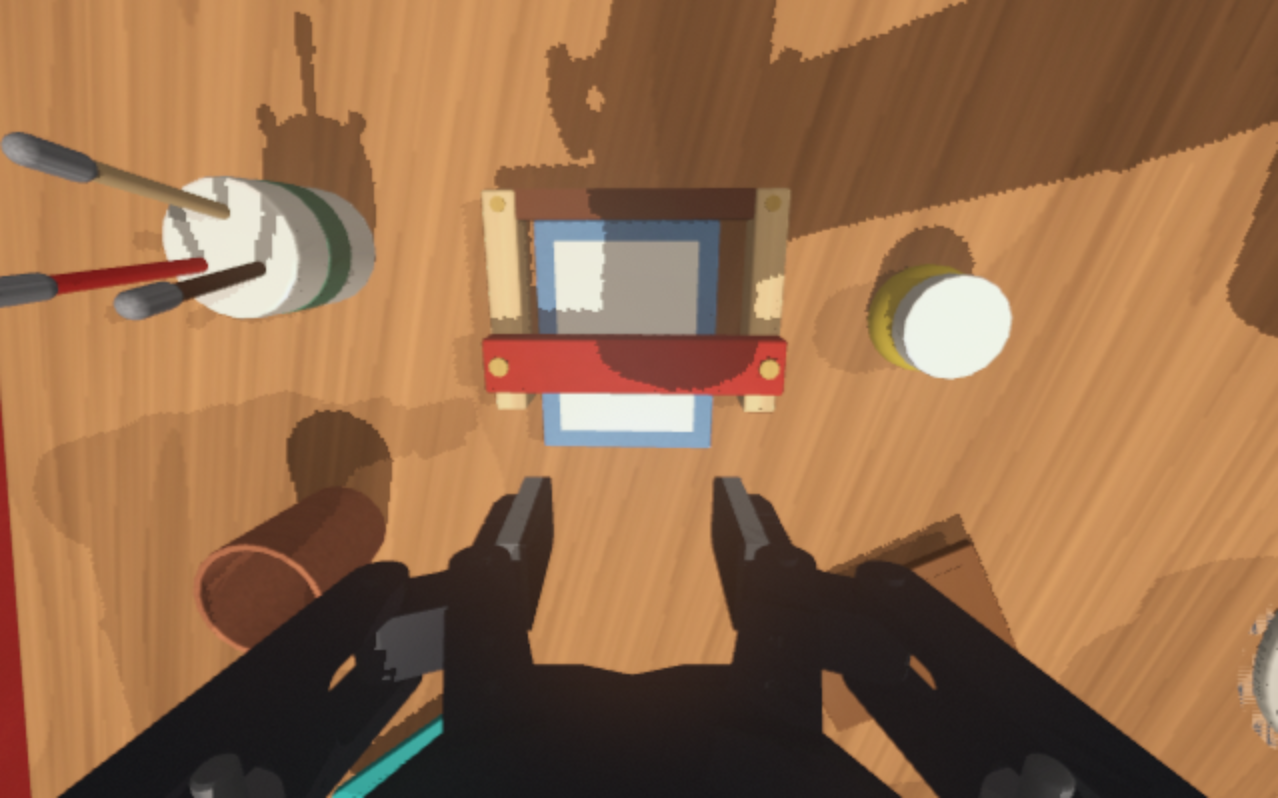

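The plate's leading edge sits square on the stop: the gap is constant across the width, within pixel size. The beaker, jar and tub are still standing, and the hand is about 185 mm up and clear.

```bash
python3 -c "
from bench import job_done;print(job_done())"
```

```text
the job is handed in; nothing more can be done
None
```

The blue plate is under the bridge and square against the stop. The beaker, jar and tub are still standing with no sign of being disturbed, the hand is clear, and I handed the job in at about 27 s (an early wrong roll tilted the tool, which I levelled before touching the plate).

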